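# Make up the mirror and lens kits in the foam trays

## Robot

A 6-joint arm with a two-finger parallel gripper is mounted at the origin on the work surface. World frame = base frame: x ahead of the robot, y to its left, z up, the work surface at z = 0. Lengths are in mm, angles in rad, forces in N, time in s.
With the tool pointing down it reaches from about 350 to 875 mm from the base axis. Payload 4.2 kg.
Tool frame: the origin (TCP) lies at the very end of the fingers, on their centre line; the grasp point (between the pads) lies 19 mm behind it (pinch_z is the distance from the TCP to the grasp point, in mm); z points along the fingers, y is the line along which they close (so a half turn about z gives the same grasp; the last joint's range is limited). The gripper opens to 85 mm and grips with 20 to 120 N. Pads are 22 mm wide; open, the fingers measure 114 mm over their backs; the gripper's body (76 mm by 85 mm) begins 54 mm behind the grasp point. The pads swing forward as they close: fully open they stand 13 mm farther back than shut.
Start: joints at [1.556, 0.385, 0.008, 0, -1.194, -0.259], TCP at [168.963, 601.706, 197.612] pointing down, gripper open.
Joint ranges: [-3.14, 3.14], [-1.21, 2.06], [-1.07, 1.41], [-3.16, 2.05], [-2.99, -0.16], [-3.1, 3.1]. Speed limits (rad/s): [2.79, 2.79, 3.14, 3.14, 3.14, 3.14].

## Interface

Orientations are given as a unit quaternion [x, y, z, w].
In Python, from bench import * gives the robot as it stands.
- The arm moves only by the tool arm_command, never from a script. Its argument "steps" is one flat list of numbers, 4 for each row, row after row: the shift along the tool's x, y, z in m, then the turn about the tool's z in rad. In form: [tx, ty, tz, roll, tx, ty, tz, roll, ...]. A call has 1 to 20 rows; each row shifts and turns the commanded pose from where the row before left it, along the tool's axes as they then stand; what a row does not reach is not made up. A row lasts 1/8 s, in which the tool goes at most 62.5 mm and 10.7 degrees, less where a joint would pass 70% of its speed; a pose out of reach is approached as far as the arm can. A call with a gripper value outside its range is refused whole. "grip" is the finger opening in m, from 0 to 0.0854, set as the call begins (left out, the last holds). The fingers move at their own pace and stop on an object; the grip force is fixed at half the most. Time passes only in rows, so rows that do not move let the fingers close. It gives the time, the measured TCP pose, the force, the opening and the grip force at its end, in the units of the state.
- read_state(): the state, without advancing time (a new reading comes with each control period).
- get_image(name): name is "scene" or "top" or "wrist"; returns the picture (384x512x3 uint8, red, green, blue); there is no depth.
- get_calibration(name): a dict with "camera_matrix" (3x3 intrinsics, pixels), "cam_to_world" (4x4, takes a point from camera to world coordinates). Camera axes: x right, y down, z forward; pixel columns grow to the right and rows downward; lengths in mm; the calibration is good to about 2 mm. A picture is of the moment at which its call begins: read the wrist's pose just before it. get_calibration takes no time and is no camera call; for the wrist camera it gives the pose at the moment of the call.
- job_done(): hands the job in; it is judged then, once.
The state is a dict: "clock": time; "joints": joint angles; "joint_vel": joint speeds; "joint_efforts": joint torques, N m; "position": TCP position; "ee_rot": TCP orientation; "contact_force": force on the tool from outside, world axes, zero at the start; "wrist_torque": the same for the moment, N m; "gripper_width": finger opening in mm; "grasp_force": force on a finger pad.
Only numpy, scipy, OpenCV 4.12 (cv2) and the standard library are available. Lean on these libraries where they do the work, as an engineer would, in place of code of your own. Each camera call takes 0.05 s, during which the arm holds its last target. There are 200 camera calls.

## Task

Make up the two optics kits in the foam trays, every part standing or lying flat inside its own cut-out: the long tray gets the square mirror mount, the tall pillar and the clamping fork, the short tray gets the large lens tube and the post holder with its thumbscrew. Set the parts down rather than dropping them, and leave the short pillar and the small lens tube where they are.

Things in the scene. Friction and masses are not known exactly. Their poses are not given: they have to be found in the camera images.
- mount_mid (a point): Kinematic mirror mount, black, standing on its edge: two square plates, together 28 mm thick (x), 48 mm wide (y), 50 mm high; round mirror on the front (-x); two knobs, 12 mm thick, stick out 22 mm from the rear (+x), high at y = +16 mm and low at y = -16 mm. Its two sides (48 mm apart along y) are bare and flat to grip. Point: centre of the plates, half-way up (25 mm); z up.
- fork_mid (a point): Clamping fork, black, lying flat: 60 mm long (x), 32 mm wide (y), 12 mm thick, with a closed slot and an open fork end at +x. Its long sides are flat, 32 mm apart. The point is its centre, half-way up; x, y, z are its own axes, z up.
- tall_pillar_mid (a point): The tall pillar post: plain steel cylinder of 25 mm diameter, 50 mm high, standing upright on a flange of 31 mm diameter and 5 mm height. The point is its centre, half-way up; x, y, z are its own axes, z up.
- holder_mid (a point): Post holder, black, standing upright: cylinder of 25 mm diameter, 40 mm high, with a bore in its top; a thumbscrew of 13 mm diameter sticks out to 27 mm from the axis along +x, 29 mm above its foot (grip it along y, clear of the screw). The point is its centre, half-way up; x, y, z are its own axes, z up.
- big_tube_mid (a point): The large lens tube: black cylinder of 56 mm diameter, 40 mm high, standing upright with a glass lens inside its top. The point is its centre, half-way up; x, y, z are its own axes, z up.
- short_pillar_mid (a point): The short pillar post, to be left alone: like the tall one, plain steel, 25 mm diameter on a 31 mm flange, but only 25 mm high. The point is its centre, half-way up; x, y, z are its own axes, z up.
- small_tube_mid (a point): The small lens tube, to be left alone: black cylinder of 31 mm diameter, 40 mm high, upright, with a glass lens inside its top. The point is its centre, half-way up; x, y, z are its own axes, z up.
- mirror_tray: Mirror kit's tray, the long one, fixed: foam slab 266 (x) x 110 (y) mm, 4 mm high, no raised rim. Cut-outs 2 mm deep down to a blue floor 2 mm over the table, all at y = 0: oblong 82 (x) x 54 mm for the fork at x = -75 mm (length along x), 50 (x) x 70 mm for the mount at x = +15 mm (its y along tray y; knobs overhang), round 51 mm for the pillar at x = +90 mm. Origin: centre of underside; z up.
- lens_tray: Lens kit's tray, the short one, fixed: flat foam slab 186 (x) x 110 (y) mm, 4 mm high, no raised rim. Two round cut-outs, 2 mm deep, down to a blue floor 2 mm over the table: the large one, 78 mm across, for the large lens tube at x = -37 mm, y = 0; the small one, 47 mm across, for the post holder at x = +52 mm, y = 0. Origin: centre of underside; z up.
Mind the look-alikes: they are no part of the job. Leave any orange or turquoise look-alike of the part that bears mount_mid alone.

How it is judged:
By the outcome, as a careful person would: the job done as asked, in the order asked, and still so for the second after the job is handed in, with the robot touching nothing.
It also fails if it takes over 115 s, if anything falls off the work surface, if the arm or the gripper's body presses on something with over 40 N, if the wrist force passes 120 N, or if a joint passes its speed limit or range.

## Working session

There is one attempt and no reset: what is moved stays moved. The work goes in short steps, Python scripts to look and compute and a tool call to move; the robot and the scene stay as the last step left them, time stands still between calls to the robot, and variables do not carry over. Pictures are saved under pics/ and viewed, at most 14 in all, crops included, and the job is handed in when it is done.

Besides the shell and the picture viewer there is one more tool, called after ">>>" by a JSON object that holds its "method" and its "body". arm_command: Moves the arm, as the interface text tells. Its arguments: {"type":"object","properties":{"steps":{"type":"array","items":{"type":"number"}},"grip":{"type":"number"}},"required":["steps"]}

```bash
mkdir -p pics; python3 - <<'E'
from bench import *
import cv2
for n in ("scene","top"):
    im=get_image(n); cv2.imwrite(f"pics/{n}0.png",cv2.resize(im[:,:,::-1],(800,600),interpolation=cv2.INTER_CUBIC)); cv2.imwrite(f"pics/{n}_raw.png",im[:,:,::-1])
    c=get_calibration(n);print(c)
s=read_state();print(s["position"],s["ee_rot"],s["clock"])
E
```

```text
{'camera_matrix': array([[460.11559763,   0.        , 253.02002881],
       [  0.        , 460.11559763, 190.35945182],
       [  0.        ,   0.        ,   1.        ]]), 'cam_to_world': array([[-1.97193597e-01,  7.15804381e-01, -6.69879671e-01,
         1.12564881e+03],
       [ 9.80329362e-01,  1.49764692e-01, -1.28549133e-01,
         1.09279023e+02],
       [ 8.30829024e-03, -6.82051776e-01, -7.31256690e-01,
         7.24027783e+02],
       [ 0.00000000e+00,  0.00000000e+00,  0.00000000e+00,
         1.00000000e+00]])}
{'camera_matrix': array([[407.06288078,   0.        , 255.7605234 ],
       [  0.        , 407.06288078, 197.29348546],
       [  0.        ,   0.        ,   1.        ]]), 'cam_to_world': array([[-1.89478372e-02, -9.83183849e-01,  1.81632868e-01,
         3.31955731e+02],
       [-9.99452360e-01,  1.36964838e-02, -3.01228463e-02,
         1.56279491e+01],
       [ 2.71285644e-02, -1.82104161e-01, -9.82904937e-01,
         1.06606674e+03],
       [ 0.00000000e+00,  0.00000000e+00,  0.00000000e+00,
         1.00000000e+00]])}
[168.82681815 601.15198748 196.62450422] [ 9.90632009e-01 -1.36554875e-01 -8.32601370e-05  9.90483854e-04] 0.1
```

View pics/top0.png

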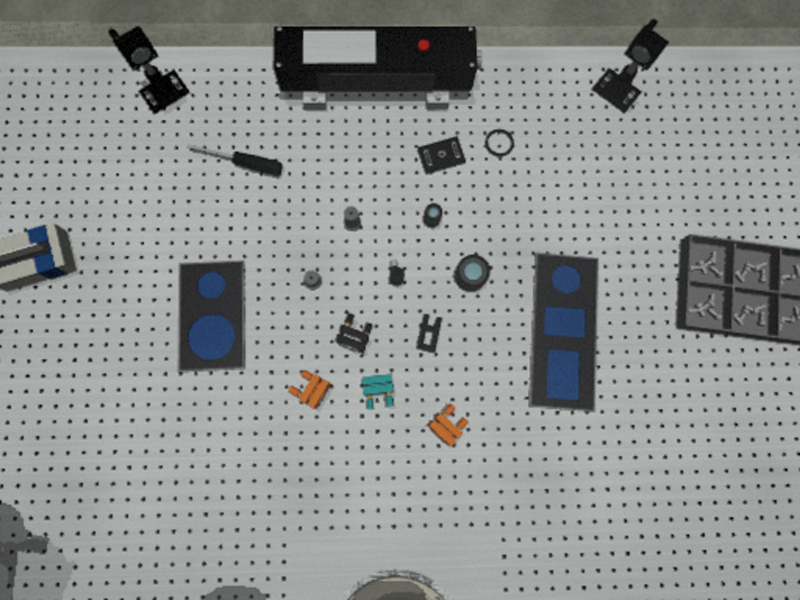

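View pics/scene0.png

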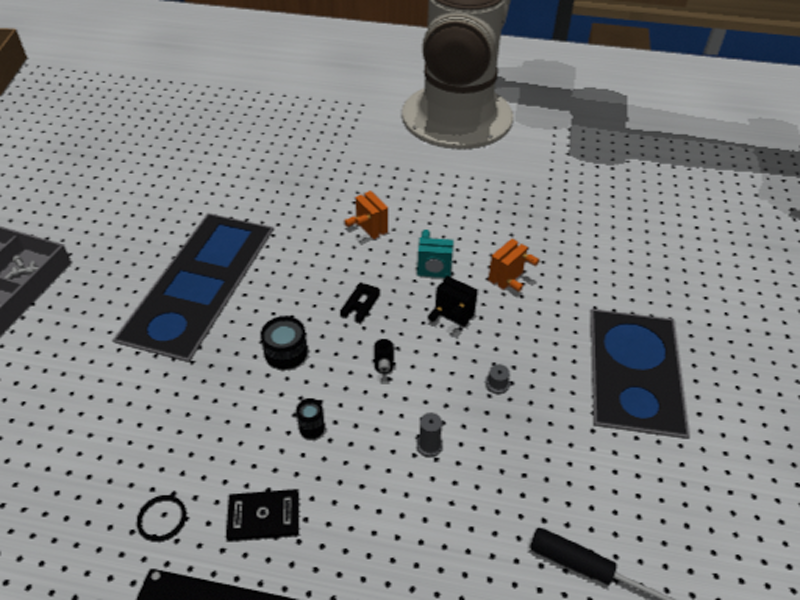

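The long tray is at top-view (564,332) and the short tray at (211,316).

Candidates in the top view:
- **Mount:** black (353,332). Look-alikes are orange (312,388) and (448,425), and turquoise (378,388).
- **Tall pillar:** (352,218), against the short one at (312,279).
- **Large tube:** (472,272), against the small one at (433,214).
- **Holder:** (397,272).
- **Fork:** (429,333). The black plate at (441,155) is something else.

I choose the black mount, the taller pillar and the larger tube.

```bash
cat > h.py <<'E'
from bench import *
import numpy as np, cv2
def ray(cal,u,v):
    K=cal["camera_matrix"];T=cal["cam_to_world"]
    d=T[:3,:3]@np.linalg.solve(K,[u,v,1.]);return T[:3,3],d/np.linalg.norm(d)
def onz(cal,u,v,z):
    o,d=ray(cal,u,v);return o+d*(z-o[2])/d[2]
def cross(r1,r2):
    (o1,d1),(o2,d2)=r1,r2
    s=np.linalg.lstsq(np.c_[d1,-d2],o2-o1,rcond=None)[0]
    a,b=o1+s[0]*d1,o2+s[1]*d2;return (a+b)/2,np.linalg.norm(a-b)
E
python3 - <<'E'
from h import *
px={"top":dict(mount=(353,332),fork=(429,333),pillar=(352,218),holder=(397,272),tube=(472,272)),
"scene":dict(mount=(456,302),fork=(360,302),pillar=(430,434),holder=(384,356),tube=(284,342))}
C={};R={}
for n in px:
    im=cv2.imread(f"pics/{n}_raw.png");cal=get_calibration(n);C[n]=cal;hsv=cv2.cvtColor(im,cv2.COLOR_BGR2HSV)
    blue=((hsv[...,0]>100)&(hsv[...,0]<125)&(hsv[...,1]>120)&(hsv[...,2]>50)).astype(np.uint8)
    for c in cv2.findContours(blue,0,1)[0]:
        if 200<cv2.contourArea(c)<3000:
            m=cv2.moments(c);u,v=m['m10']/m['m00'],m['m01']/m['m00']
            W=np.array([onz(cal,*p[0],2)[:2] for p in c],np.float32)
            print(n,"blue",round(u),round(v),onz(cal,u,v,2)[:2].round(1),[np.round(x,1) for x in cv2.minAreaRect(W)])
    dark=(cv2.cvtColor(im,cv2.COLOR_BGR2GRAY)<110).astype(np.uint8)
    cs=[c for c in cv2.findContours(dark,0,1)[0] if cv2.contourArea(c)>60]
    for k,(a,b) in px[n].items():
        c=max(cs,key=lambda c:cv2.pointPolygonTest(c,(a*.64,b*.64),True));x=cv2.boundingRect(c)
        m=cv2.moments(c);R[n,k]=(m['m10']/m['m00'],m['m01']/m['m00']);print(n,k,x,np.round(R[n,k],1))
for k in px["top"]: print(k,*[np.round(q,1) for q in cross(ray(C["top"],*R["top",k]),ray(C["scene"],*R["scene",k]))])
im=cv2.imread("pics/top_raw.png")[125:290,170:330];cv2.imwrite("pics/crop.png",cv2.resize(im,None,fx=3.6,fy=3.6,interpolation=cv2.INTER_CUBIC))
E
```

```text
top blue 360 239 [ 412.2 -288.6] [array([ 412.4, -288.8]), array([53. , 81.4]), np.float64(86.0)]
top blue 135 215 [485.3 300.4] [array([486.1, 301. ]), array([75.5, 73.9]), np.float64(89.2)]
top blue 361 206 [ 502.1 -297.5] [array([ 502.1, -297.5]), array([69.3, 48.9]), np.float64(84.7)]
top blue 135 182 [574.4 303.4] [array([574.4, 303.1]), array([44. , 42.2]), np.float64(1.8)]
top blue 362 178 [ 576.7 -305.1] [array([ 577. , -305.8]), array([47.3, 47.9]), np.float64(43.1)]
top mount (215, 199, 23, 30) [225.7 214.9]
top fork (266, 201, 17, 27) [273.9 214.1]
top pillar (220, 133, 12, 15) [225.3 140.2]
top holder (249, 170, 11, 13) [253.6 176.2]
top tube (290, 161, 25, 26) [301.8 174.4]
scene blue 409 257 [574.1 305.5] [array([574. , 305.5]), array([43.4, 46. ]), np.float64(11.7)]
scene blue 406 222 [485.8 302.4] [array([484.8, 301.8]), array([75.4, 75.1]), np.float64(40.1)]
scene blue 106 209 [ 576.9 -303.3] [array([ 575.9, -303.4]), array([46.3, 50.8]), np.float64(11.8)]
scene blue 124 184 [ 502.4 -295.5] [array([ 501.6, -296.1]), array([69.5, 48.7]), np.float64(84.0)]
scene blue 142 157 [ 413.8 -287.1] [array([ 412.5, -287.3]), array([53.6, 80.3]), np.float64(84.1)]
scene blue 487 30 [-380.9  577.8] [array([-383.5,  573.9]), array([174.3, 120.5]), np.float64(89.7)]
scene blue 415 21 [-388.7  354.6] [array([-383.8,  334. ]), array([295.2, 120.3]), np.float64(89.8)]
scene blue 340 11 [-406.5  105.9] [array([-415.4,  104.2]), array([104.8, 184.4]), np.float64(88.2)]
scene mount (266, 147, 40, 70) [284.8 181.2]
scene fork (218, 181, 25, 27) [230.5 193. ]
scene pillar (266, 264, 19, 32) [275.  278.7]
scene holder (238, 217, 18, 29) [245.5 229.2]
scene tube (166, 202, 32, 36) [181.7 219.2]
mount [475.5  55.3  56.7] 10.7
fork [482.6 -63.4   3. ] 1.1
pillar [682.2  64.1  18.3] 3.5
holder [582.5 -10.5  16.9] 2.8
tube [ 585.3 -138.5   19.1] 2.6
```

View pics/crop.png

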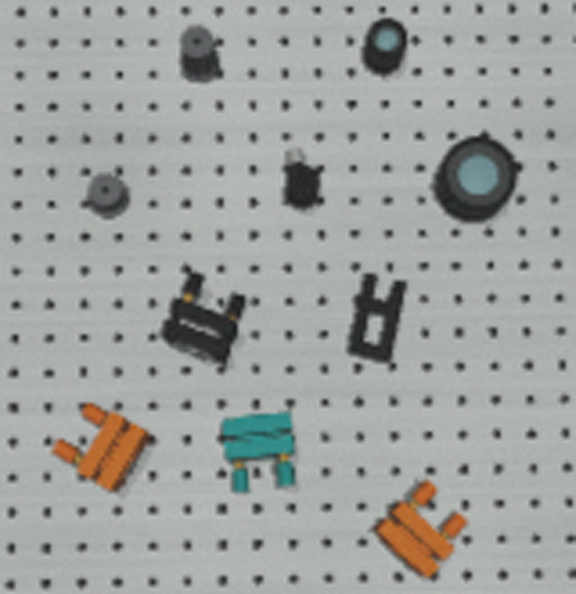

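The crop shows the black mount at (205,330) with its knobs up and to the right, so it is rotated about −17°. The fork at (377,318) has its open end up, about −11°. The holder is at (302,185) with its screw up, the tall pillar at (200,55) and the large tube at (476,178). Their positions match the expected layout, so I move above the mount.

>>> {"method": "arm_command", "body": {"steps": [0.027, 0.027, 0, 0, 0.027, 0.027, 0, 0, 0.027, 0.027, 0, 0, 0.027, 0.027, 0, 0, 0.027, 0.027, 0, 0, 0.027, 0.027, 0, 0, 0.027, 0.027, 0, 0, 0.027, 0.027, 0, 0, 0.027, 0.027, 0, 0, 0.027, 0.027, 0, 0, 0.027, 0.027, 0, 0, 0.027, 0.027, 0, 0, 0.027, 0.027, 0, 0, 0.027, 0.027, 0, 0, 0.027, 0.027, 0, 0, 0.027, 0.027, 0, 0, 0, 0, 0, 0, 0, 0, 0, 0], "grip": 0.085}}

```text
clock: 2.35
position: [467.7, 68.9, 197.3]
ee_rot: [0.991, -0.137, -0.0, 0.0]
contact_force: [-0.4, 0.3, 0.3]
gripper_width: 85.0
grasp_force: 0.0
```

```bash
cat >> h.py <<'E'
from scipy.spatial.transform import Rotation
def go(x,y,z,yaw,p=None):
    """tool-frame delta (m, rad) from the present pose; yaw (deg) of the tool's x; shift first, in present axes"""
    s=read_state();R=Rotation.from_quat(s["ee_rot"]).as_matrix();P=s["position"]
    y0=np.degrees(np.arctan2(R[1,0],R[0,0]));d=R.T@(np.array([x,y,z])-P)/1000
    r=(yaw-y0+90)%180-90 if p is None else yaw-y0
    print("at",P.round(1),"yaw",round(y0,1),"delta",d.round(4),"roll",round(-np.radians(r),3),"t",s["clock"],"j6",round(s["joints"][5],2))
def look(name):
    cal=get_calibration("wrist");im=get_image("wrist")[:,:,::-1].copy();cv2.imwrite(f"pics/{name}.png",im)
    return cal,im
E
python3 - <<'E'
from h import *
go(472,58,200,-17)
cal,im=look("w1");print(cal["cam_to_world"].round(2),cal["camera_matrix"].round(0))
E
```

```text
at [467.7  68.9 197.3] yaw -15.7 delta [ 0.0071  0.0094 -0.0027] roll 0.022 t 2.35 j6 0.81
[[-2.7000e-01 -9.2000e-01 -2.8000e-01  5.3907e+02]
 [-9.6000e-01  2.6000e-01  8.0000e-02  5.0380e+01]
 [-0.0000e+00  2.9000e-01 -9.6000e-01  3.7421e+02]
 [ 0.0000e+00  0.0000e+00  0.0000e+00  1.0000e+00]] [[279.   0. 257.]
 [  0. 279. 192.]
 [  0.   0.   1.]]
```

View pics/w1.png

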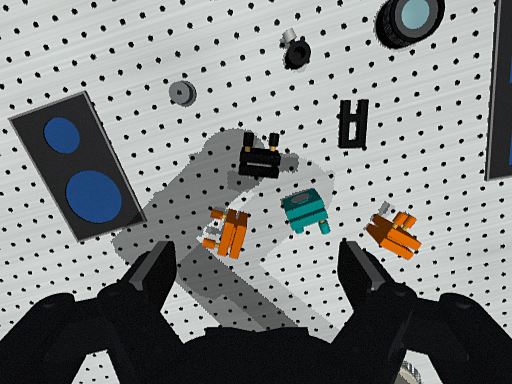

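The black mount is at (262,160) with its knobs up and the image rows almost along its plates. The fork is at (354,125) and the holder at (297,52). I enlarge both parts for edges.

```bash
python3 - <<'E'
import cv2
im=cv2.imread("pics/w1.png")[90:190,230:380]
cv2.imwrite("pics/w1c.png",cv2.resize(im,None,fx=5,fy=5,interpolation=cv2.INTER_CUBIC)*1)
E
```

```text
(no output)
```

View pics/w1c.png

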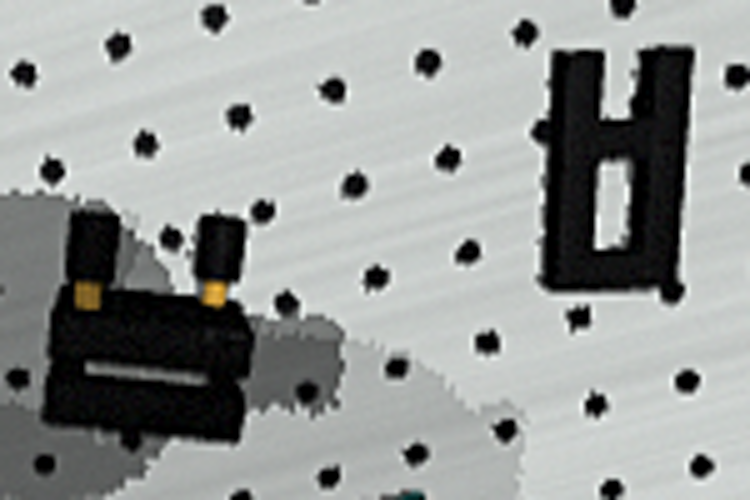

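```bash
python3 - <<'E'
from h import *
cal=get_calibration("wrist")
f=lambda x,y,z:onz(cal,230+x/5,90+y/5,z)[:2]
a,b=f(43,422,50),f(240,440,50);d=a-b;u=d/np.hypot(*d);n=np.array([u[1],-u[0]])
print("mount w",np.hypot(*d),"yaw",np.degrees(np.arctan2(n[1],n[0])),"mid",(a+b)/2+14*n)
q=np.array([f(552,52,12),f(693,47,12),f(683,290,12),f(543,288,12)]);print("fork",q.mean(0),np.hypot(*(q[0]-q[1])),np.hypot(*(q[2]-q[3])),np.hypot(*(q[1]-q[2])))
e=q[0]+q[1]-q[2]-q[3];print(np.degrees(np.arctan2(e[1],e[0])))
go(*((a+b)/2+14*n),70,np.degrees(np.arctan2(n[1],n[0])))
E
```

```text
mount w 47.30800803161733 yaw -21.00461005646241 mid [475.14652824  65.53232839]
fork [485.42386842 -61.03641686] 34.660288754374015 36.30173266698431 59.909031803984846
-12.147266591855429
at [467.6  69.3 197.4] yaw -15.7 delta [0.0083 0.0016 0.1274] roll 0.093 t 2.4 j6 0.81
```

>>> {"method": "arm_command", "body": {"steps": [0.004, 0.001, 0.03, 0.045, 0.003, 0.001, 0.03, 0.045, 0, 0, 0.035, 0, 0, 0, 0.035, 0, 0, 0, 0.03, 0, 0, 0, 0.02, 0, 0, 0, 0.007, 0, 0, 0, 0, 0, 0, 0, 0, 0]}}

```text
clock: 3.52
position: [474.9, 65.6, 11.5]
ee_rot: [0.984, -0.181, 0.001, -0.001]
contact_force: [0.8, 0.3, -0.2]
gripper_width: 85.0
grasp_force: 0.0
```

>>> {"method": "arm_command", "body": {"steps": [0, 0, 0, 0, 0, 0, 0, 0, 0, 0, 0, 0, 0, 0, 0, 0, 0, 0, 0, 0, 0, 0, 0, 0], "grip": 0.04}}

```text
clock: 4.28
position: [474.6, 65.0, 11.7]
ee_rot: [0.984, -0.181, 0.0, -0.0]
contact_force: [-1.6, -0.3, 6.7]
gripper_width: 45.0
grasp_force: 60.1
```

```bash
python3 - <<'E'
from h import *
go(475,65,70,-21);look("w2")
E
```

```text
at [474.6  65.   11.7] yaw -20.8 delta [ 0.0005 -0.0002 -0.0583] roll 0.003 t 4.275 j6 0.73
```

View pics/w2.png

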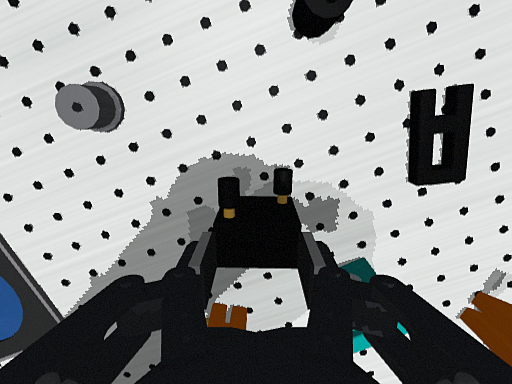

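The mount is held between the pads at (255,235). The opening reads 45 mm and the grip force 60 N. I lift it and carry it to the long tray.

>>> {"method": "arm_command", "body": {"steps": [0, 0, -0.02, 0, 0, 0, -0.035, 0, 0, 0, -0.035, -0.088, 0, 0, 0, -0.088, 0, 0, 0, -0.089, 0.0052, 0.02, 0, 0, 0.0052, 0.03, 0, 0, 0.0052, 0.03, 0, 0, 0.0052, 0.03, 0, 0, 0.0052, 0.03, 0, 0, 0.0052, 0.03, 0, 0, 0.0052, 0.03, 0, 0, 0.0052, 0.03, 0, 0, 0.0052, 0.03, 0, 0, 0.0052, 0.03, 0, 0, 0.0052, 0.03, 0, 0, 0.0056, 0.037, 0, 0, 0, 0, 0, 0, 0, 0, 0, 0]}}

```text
clock: 6.7
position: [500.8, -296.1, 100.1]
ee_rot: [0.999, -0.05, -0.001, -0.0]
contact_force: [-0.5, 0.6, -1.0]
gripper_width: 44.8
grasp_force: 61.5
```

```bash
python3 - <<'E'
from h import *
go(502.2,-296.5,14,-5.6)
cal,im=look("w3")
g=im.astype(int);hsv=cv2.cvtColor(im,cv2.COLOR_BGR2HSV)
blue=((hsv[...,0]>100)&(hsv[...,0]<125)&(hsv[...,1]>120)&(hsv[...,2]>50)).astype(np.uint8)
for c in cv2.findContours(blue,0,1)[0]:
    if cv2.contourArea(c)>300: 
        W=np.array([onz(cal,*p[0],2)[:2] for p in c],np.float32);print([np.round(q,1) for q in cv2.minAreaRect(W)])
E
```

```text
at [ 500.8 -296.1  100.1] yaw -5.7 delta [0.0015 0.0003 0.0861] roll -0.002 t 6.7 j6 1.73
[array([ 387.4, -283.7]), array([54.1, 31.7]), np.float64(84.4)]
[array([ 506.8, -295.5]), array([69.6, 38.6]), np.float64(84.3)]
[array([ 576.6, -302.6]), array([50. , 51.1]), np.float64(82.8)]
```

View pics/w3.png

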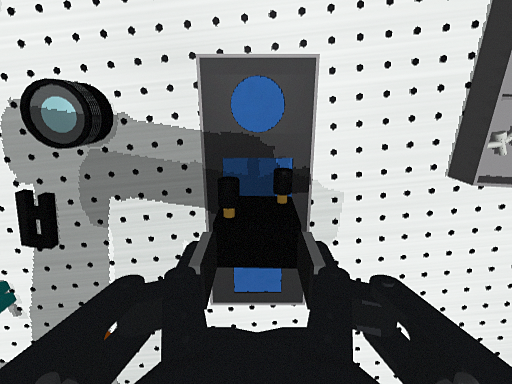

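The mount hangs squarely over its cut-out at about (258,165). The pillar hole is at (258,103), where I expected it. I lower the mount, release it and go up.

>>> {"method": "arm_command", "body": {"steps": [0.001, 0, 0.03, 0, 0, 0, 0.03, 0, 0, 0, 0.015, 0, 0, 0, 0.006, 0, 0, 0, 0.003, 0, 0, 0, 0.001, 0, 0, 0, 0, 0, 0, 0, 0, 0]}}

```text
clock: 7.75
position: [502.7, -296.7, 16.1]
ee_rot: [0.999, -0.049, 0.0, 0.0]
contact_force: [-0.2, 0.1, -1.3]
gripper_width: 44.9
grasp_force: 61.6
```

>>> {"method": "arm_command", "body": {"steps": [0, 0, 0, 0, 0, 0, 0, 0, 0, 0, 0, 0, 0, 0, 0, 0, 0, 0, 0, 0, 0, 0, -0.01, 0, 0, 0, -0.03, 0, 0, 0, -0.04, 0, 0, 0, -0.03, 0, 0, 0, 0, 0], "grip": 0.085}}

```text
clock: 9.0
position: [504.4, -297.2, 129.5]
ee_rot: [0.999, -0.049, 0.004, 0.001]
contact_force: [-0.1, 0.8, -0.4]
gripper_width: 84.9
grasp_force: 0.0
```

```bash
python3 - <<'E'
from h import *
go(682,64,150,-5.6);look("w4")
E
```

```text
at [ 504.4 -297.2  129.5] yaw -5.6 delta [ 0.1414 -0.3769 -0.0202] roll -0.001 t 9.0 j6 1.73
```

View pics/w4.png

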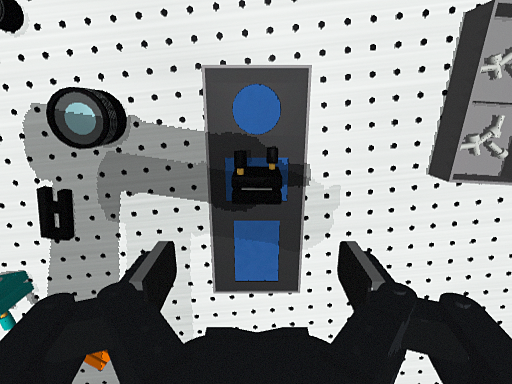

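The mount stands in its cut-out, plates at (257,183), with blue visible on both sides and behind. Next is the tall pillar.

>>> {"method": "arm_command", "body": {"steps": [0.0118, -0.02, 0, 0, 0.0118, -0.03, 0, 0, 0.0118, -0.034, 0, 0, 0.0118, -0.034, 0, 0, 0.0118, -0.034, 0, 0, 0.0118, -0.034, 0, 0, 0.0118, -0.034, 0, 0, 0.0118, -0.034, 0, 0, 0.0118, -0.034, 0, 0, 0.0118, -0.034, 0, 0, 0.0118, -0.034, 0, 0, 0.0118, -0.021, -0.02, 0, 0, 0, 0, 0, 0, 0, 0, 0]}}

```text
clock: 10.8
position: [679.3, 64.2, 144.1]
ee_rot: [0.999, -0.05, -0.001, 0.0]
contact_force: [-0.7, 0.0, -1.0]
gripper_width: 84.9
grasp_force: 0.0
```

```bash
python3 - <<'E'
from h import *
go(682,64,12,-5.6);cal,im=look("w5");go(682,64,12,-5.6)
K=cal["camera_matrix"];T=np.linalg.inv(cal["cam_to_world"]);p=T@[682,64,50,1];print("expected px of top",(K@p[:3]/p[2]).round())
E
```

```text
at [679.3  64.2 144.1] yaw -5.7 delta [ 3.100e-03 -1.000e-04  1.321e-01] roll -0.002 t 10.8 j6 1.14
at [679.2  63.9 144.1] yaw -5.7 delta [ 0.0031 -0.0005  0.1321] roll -0.002 t 10.85 j6 1.14
expected px of top [258. 181.   1.]
```

View pics/w5.png

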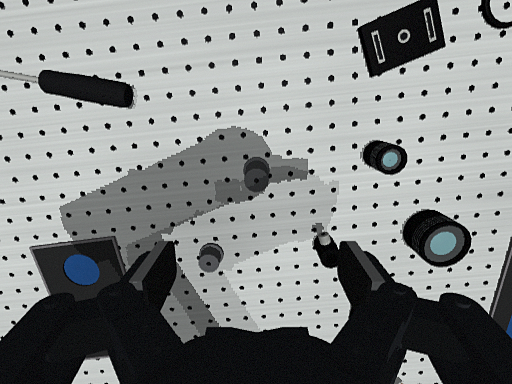

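The pillar top is at (257,179), against the predicted (258,181), so the aim is good. I descend and grip.

>>> {"method": "arm_command", "body": {"steps": [0.004, 0, 0.03, 0, 0, 0, 0.035, 0, 0, 0, 0.035, 0, 0, 0, 0.022, 0, 0, 0, 0.009, 0, 0, 0, 0, 0, 0, 0, 0, 0, 0, 0, 0, 0]}}

```text
clock: 11.85
position: [685.2, 64.4, 15.9]
ee_rot: [0.999, -0.049, 0.001, -0.0]
contact_force: [0.3, -0.6, -0.6]
gripper_width: 84.5
grasp_force: 0.0
```

>>> {"method": "arm_command", "body": {"steps": [0, 0, 0, 0, 0, 0, 0, 0, 0, 0, 0, 0, 0, 0, 0, 0, 0, 0, 0, 0, 0, 0, 0, 0, 0, 0, 0, 0], "grip": 0.015}}

```text
clock: 12.72
position: [686.0, 64.4, 16.7]
ee_rot: [0.999, -0.049, 0.002, -0.0]
contact_force: [-0.5, -0.2, 5.6]
gripper_width: 14.9
grasp_force: 3.0
```

>>> {"method": "arm_command", "body": {"steps": [0, 0, -0.02, 0, 0, 0, -0.035, 0, 0, 0, -0.035, 0, 0, 0, -0.02, 0, 0, 0, 0, 0, 0, 0, 0, 0]}}

```text
clock: 13.48
position: [683.7, 64.2, 123.2]
ee_rot: [0.999, -0.05, -0.001, 0.0]
contact_force: [-0.6, -0.3, -0.1]
gripper_width: 15.7
grasp_force: 0.0
```

```bash
python3 - <<'E'
from h import *
go(577,-304,14,-5.6);s=read_state();print(s["gripper_width"],s["grasp_force"])
E
```

```text
at [683.7  64.2 123.2] yaw -5.7 delta [-0.0695  0.3769  0.1095] roll -0.001 t 13.475 j6 1.14
15.652721353633838 0.0
```

```bash
python3 - <<'E'
from h import *
cal,im=look("w6")
E
```

```text
(no output)
```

View pics/w6.png

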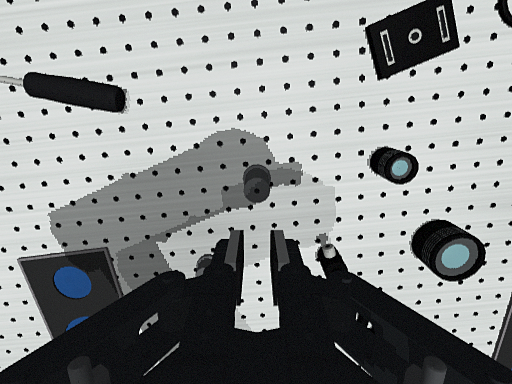

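The jaws are empty. The pillar is still upright at (257,185), so I measure it from this picture and the last one.

```bash
python3 - <<'E'
from h import *
cal=get_calibration("wrist")
K=cal["camera_matrix"];T=np.linalg.inv(cal["cam_to_world"])
pr=lambda *P:(lambda p:(K@p/p[2])[:2].round(1))((T@[*P,1])[:3])
for x in (685,695,705): print(x,"top",pr(x,64,50),"base",pr(x,64,0))
print("short",pr(582,110,25))
a=cv2.imread("pics/w5.png")[140:215,220:295];b=cv2.imread("pics/w6.png")[145:220,220:295]
o=np.clip(np.hstack([a,b]).astype(float)*1.6,0,255).astype(np.uint8)
cv2.imwrite("pics/w56.png",cv2.resize(o,None,fx=5,fy=5,interpolation=cv2.INTER_CUBIC))
E
```

```text
685 top [258.5 187.9] base [258.2 175.2]
695 top [257.5 177.6] base [257.3 166.4]
705 top [256.4 167. ] base [256.4 157.3]
short [226.7 272.6]
```

View pics/w56.png

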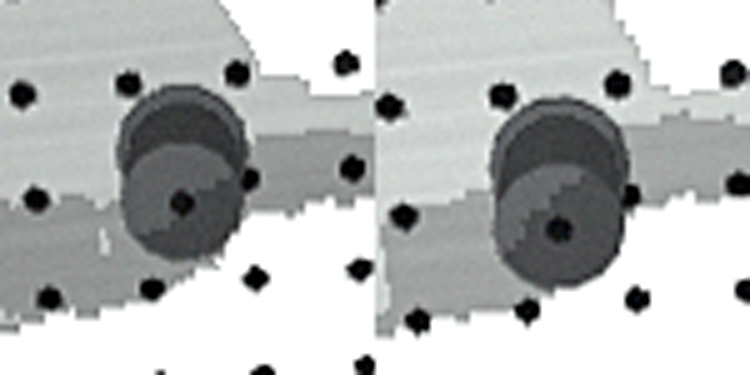

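Both frames put the pillar at about (683,65), upright and unmoved. The 15 mm command most likely left too little squeeze, so I retry slightly lower, with a smaller opening command and intermediate readings.

>>> {"method": "arm_command", "body": {"steps": [-0.0005, -0.001, 0, 0, 0, 0, 0, 0, 0, 0, 0, 0, 0, 0, 0, 0, 0, 0, 0.03, 0, 0, 0, 0.035, 0, 0, 0, 0.03, 0, 0, 0, 0.015, 0, 0, 0, 0.002, 0, 0, 0, 0, 0, 0, 0, 0, 0, 0, 0, 0, 0], "grip": 0.07}}

```text
clock: 15.02
position: [684.7, 65.5, 13.7]
ee_rot: [0.999, -0.049, 0.001, -0.0]
contact_force: [-0.6, 1.5, 0.6]
gripper_width: 70.1
grasp_force: 0.0
```

>>> {"method": "arm_command", "body": {"steps": [0, 0, 0, 0, 0, 0, 0, 0, 0, 0, 0, 0, 0, 0, 0, 0], "grip": 0.0}}

```text
clock: 15.52
position: [684.4, 65.2, 13.1]
ee_rot: [0.999, -0.049, 0.0, 0.0]
contact_force: [-1.1, -1.1, 3.2]
gripper_width: 20.5
grasp_force: 58.6
```

>>> {"method": "arm_command", "body": {"steps": [0, 0, 0, 0, 0, 0, 0, 0]}}

```text
clock: 15.78
position: [684.3, 65.2, 13.0]
ee_rot: [0.999, -0.049, 0.0, 0.0]
contact_force: [-1.0, -2.1, 2.8]
gripper_width: 20.5
grasp_force: 58.8
```

>>> {"method": "arm_command", "body": {"steps": [0, 0, 0, 0, 0, 0, 0, 0]}}

```text
clock: 16.02
position: [684.3, 65.2, 13.0]
ee_rot: [0.999, -0.049, 0.0, 0.0]
contact_force: [-0.5, -1.4, 3.2]
gripper_width: 20.6
grasp_force: 59.0
```

The pillar is now held: 59 N at a reading of 20.5 mm.

>>> {"method": "arm_command", "body": {"steps": [0, 0, -0.02, 0, 0, 0, -0.035, 0, 0, 0, -0.04, 0, -0.003, 0.02, 0, 0, -0.006, 0.03, 0, 0, -0.007, 0.034, 0, 0, -0.007, 0.034, 0, 0, -0.007, 0.034, 0, 0, -0.007, 0.034, 0, 0, -0.007, 0.034, 0, 0, -0.007, 0.034, 0, 0, -0.007, 0.034, 0, 0, -0.006, 0.034, 0, 0, -0.004, 0.034, 0, 0, -0.003, 0.022, 0, 0, 0, 0, 0, 0, 0, 0, 0, 0, 0, 0, 0, 0]}}

```text
clock: 18.27
position: [576.4, -302.8, 107.4]
ee_rot: [0.999, -0.049, -0.0, -0.0]
contact_force: [0.3, -0.4, -2.0]
gripper_width: 20.5
grasp_force: 58.9
```

```bash
python3 - <<'E'
from h import *
go(577,-304,15,-5.6)
s=read_state();print(s["gripper_width"],s["grasp_force"])
E
```

```text
at [ 576.4 -302.8  107.4] yaw -5.6 delta [0.0007 0.0012 0.0924] roll 0.0 t 18.275 j6 1.71
20.531515501573622 58.888206481933594
```

>>> {"method": "arm_command", "body": {"steps": [0.0005, 0.001, 0.03, 0, 0, 0, 0.03, 0, 0, 0, 0.02, 0, 0, 0, 0.008, 0, 0, 0, 0.003, 0, 0, 0, 0, 0, 0, 0, 0, 0, 0, 0, 0, 0]}}

```text
clock: 19.27
position: [576.9, -305.0, 17.3]
ee_rot: [0.999, -0.049, 0.001, 0.0]
contact_force: [0.2, 0.4, -2.1]
gripper_width: 20.3
grasp_force: 58.9
```

>>> {"method": "arm_command", "body": {"steps": [0, 0, 0.0015, 0, 0, 0, 0.0005, 0, 0, 0, 0, 0, 0, 0, 0, 0]}}

```text
clock: 19.77
position: [576.9, -305.0, 15.1]
ee_rot: [0.999, -0.049, 0.0, 0.0]
contact_force: [-0.3, 0.2, 2.2]
gripper_width: 20.2
grasp_force: 59.4
```

>>> {"method": "arm_command", "body": {"steps": [0, 0, 0, 0, 0, 0, 0, 0, 0, 0, 0, 0, 0, 0, 0, 0, 0, 0, -0.01, 0, 0, 0, -0.03, 0, 0, 0, -0.035, 0, 0, 0, -0.03, 0, 0, 0, 0, 0, 0, 0, 0, 0], "grip": 0.085}}

```text
clock: 21.02
position: [576.2, -304.6, 119.4]
ee_rot: [0.999, -0.05, -0.0, -0.0]
contact_force: [0.5, -0.7, -0.3]
gripper_width: 84.7
grasp_force: 0.0
```

```bash
python3 - <<'E'
from h import *
go(485,-61.5,100,-12);look("w7")
E
```

```text
at [ 576.2 -304.6  119.4] yaw -5.7 delta [-0.1147 -0.2329  0.0196] roll 0.11 t 21.025 j6 1.71
```

View pics/w7.png

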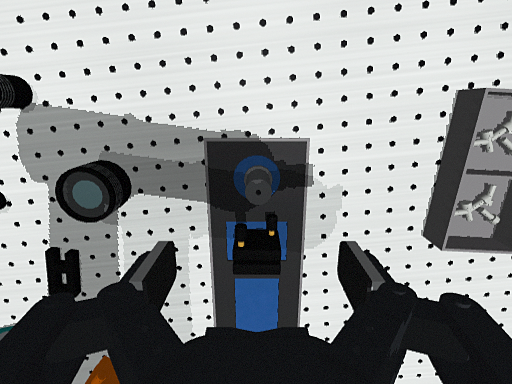

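The pillar stands in its round cut-out at (258,182) and the mount is undisturbed at (257,250). Next is the fork.

>>> {"method": "arm_command", "body": {"steps": [-0.01, -0.02, 0, 0, -0.014, -0.029, 0, 0, -0.015, -0.031, 0, 0, -0.016, -0.032, 0, 0, -0.016, -0.032, 0, 0, -0.016, -0.032, 0, 0, -0.015, -0.03, 0, 0, -0.0127, -0.027, 0, 0.055, 0, 0, 0, 0.055, 0, 0, 0, 0, 0, 0, 0, 0]}}

```text
clock: 22.45
position: [485.2, -61.9, 119.0]
ee_rot: [0.995, -0.104, -0.001, 0.0]
contact_force: [-0.1, 0.5, 0.6]
gripper_width: 84.8
grasp_force: 0.0
```

```bash
python3 - <<'E'
from h import *
go(485,-61.5,3,-12)
cal,im=look("w8");K=cal["camera_matrix"];T=np.linalg.inv(cal["cam_to_world"]);p=(T@[485,-61.5,6,1])[:3];p=(K@p/p[2])[:2];print("px",p.round())
g=(cv2.cvtColor(im,cv2.COLOR_BGR2GRAY)<50).astype(np.uint8)
g=cv2.morphologyEx(g,cv2.MORPH_OPEN,np.ones((5,5)))
for c in cv2.findContours(g,0,1)[0]:
    if cv2.contourArea(c)>150:
        W=np.array([onz(cal,*q[0],12)[:2] for q in c],np.float32);r=cv2.minAreaRect(W)
        if max(r[1])<120: print(cv2.boundingRect(c),[np.round(x,1) for x in r])
E
```

```text
at [485.2 -61.9 119. ] yaw -11.9 delta [-1.00e-04 -4.00e-04  1.16e-01] roll 0.001 t 22.45 j6 1.16
px [258. 179.]
(197, 248, 27, 36) [array([397.4,  13. ]), array([29.8, 45.7]), np.float64(67.0)]
(243, 150, 32, 57) [array([486.5, -62.5]), array([32.3, 60.5]), np.float64(78.1)]
(43, 117, 19, 25) [array([579., 127.]), array([15.8, 24. ]), np.float64(82.9)]
(163, 79, 42, 31) [array([579.9,  -7.7]), array([40. , 26.9]), np.float64(56.5)]
(284, 43, 42, 51) [array([ 577.3, -121.5]), array([54.3, 24.2]), np.float64(26.1)]
(301, 21, 54, 56) [array([ 597.9, -156.3]), array([60.1, 28.5]), np.float64(38.2)]
(483, 13, 29, 35) [array([ 576.1, -301.5]), array([25.6, 24.6]), np.float64(3.0)]
```

>>> {"method": "arm_command", "body": {"steps": [0.001, 0.001, 0.03, 0, 0, 0, 0.035, 0, 0, 0, 0.03, 0, 0, 0, 0.015, 0, 0, 0, 0.006, 0, 0, 0, 0, 0, 0, 0, 0, 0, 0, 0, 0, 0]}}

```text
clock: 23.5
position: [486.7, -62.8, 4.3]
ee_rot: [0.995, -0.104, 0.001, -0.0]
contact_force: [-0.6, -0.1, 0.5]
gripper_width: 84.9
grasp_force: 0.0
```

>>> {"method": "arm_command", "body": {"steps": [0, 0, 0, 0, 0, 0, 0, 0, 0, 0, 0, 0, 0, 0, 0, 0, 0, 0, 0, 0, 0, 0, 0, 0], "grip": 0.0}}

```text
clock: 24.25
position: [486.2, -62.9, 3.6]
ee_rot: [0.995, -0.104, -0.0, -0.0]
contact_force: [0.1, -0.1, -0.4]
gripper_width: 0.1
grasp_force: 0.0
```

The fingers closed on nothing. I go up and measure whether the fork moved.

>>> {"method": "arm_command", "body": {"steps": [0, 0, -0.02, 0, 0, 0, -0.03, 0, 0, 0, -0.03, 0, 0, 0, -0.035, 0, 0, 0, 0, 0, 0, 0, 0, 0, 0, 0, 0, 0], "grip": 0.085}}

```text
clock: 25.12
position: [485.3, -63.0, 117.4]
ee_rot: [0.995, -0.104, -0.001, 0.0]
contact_force: [0.2, 0.4, -0.2]
gripper_width: 85.0
grasp_force: 0.0
```

```bash
cat >> h.py <<'E'
def fork(n):
    cal,im=look(n);g=(cv2.cvtColor(im,cv2.COLOR_BGR2GRAY)<50).astype(np.uint8)
    g=cv2.morphologyEx(g,cv2.MORPH_OPEN,np.ones((5,5)))
    for c in cv2.findContours(g,0,1)[0]:
        if cv2.contourArea(c)>150:
            W=np.array([onz(cal,*q[0],12)[:2] for q in c],np.float32);r=cv2.minAreaRect(W)
            if max(r[1])<120: print(cv2.boundingRect(c),[np.round(x,1) for x in r])
E
python3 - <<'E'
from h import *
go(486.5,-62.5,0,-12);fork("w9");print(read_state()["contact_force"])
E
```

```text
at [485.3 -63.  117.4] yaw -12.0 delta [ 0.0014 -0.0008  0.1174] roll 0.0 t 25.125 j6 1.16
(197, 249, 26, 36) [array([397. ,  12.6]), array([28.7, 45.6]), np.float64(67.0)]
(242, 151, 32, 57) [array([486.1, -62.3]), array([32.2, 60.7]), np.float64(77.1)]
(41, 118, 19, 25) [array([578.5, 127. ]), array([15.7, 23.6]), np.float64(82.7)]
(161, 79, 37, 32) [array([581.4,  -5.4]), array([35. , 26.9]), np.float64(56.4)]
(284, 43, 36, 52) [array([ 578.5, -119.6]), array([51.8, 21.9]), np.float64(20.8)]
(303, 20, 52, 60) [array([ 596.4, -157.3]), array([60.1, 28.5]), np.float64(31.3)]
(483, 13, 29, 34) [array([ 576. , -301.2]), array([25.6, 24.4]), np.float64(3.1)]
[-1.10569128 -0.10018439 -0.09989853]
```

View pics/w9.png

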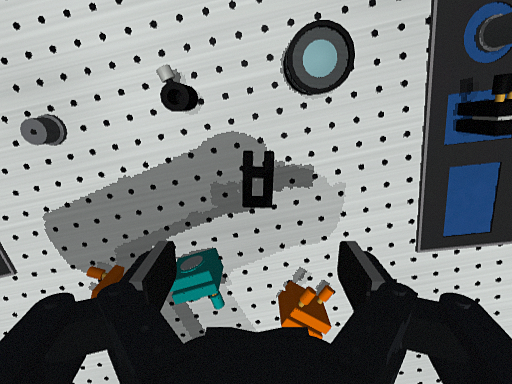

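The fork at (258,180) is unmoved, so the tips passed over it: they stand higher while they are apart. I part-close to 45 mm, then go down in guarded steps.

>>> {"method": "arm_command", "body": {"steps": [0.001, -0.0005, 0.03, 0, 0, 0, 0.035, 0, 0, 0, 0.03, 0, 0, 0, 0.013, 0, 0, 0, 0.005, 0, 0, 0, 0, 0, 0, 0, 0, 0, 0, 0, 0, 0], "grip": 0.045}}

```text
clock: 26.18
position: [487.9, -62.5, 6.4]
ee_rot: [0.995, -0.104, 0.001, -0.0]
contact_force: [-0.1, 0.7, 0.6]
gripper_width: 44.7
grasp_force: 0.0
```

>>> {"method": "arm_command", "body": {"steps": [0, 0, 0.002, 0, 0, 0, 0.001, 0, 0, 0, 0, 0, 0, 0, 0, 0]}}

```text
clock: 26.68
position: [487.3, -62.6, 2.6]
ee_rot: [0.995, -0.104, -0.0, 0.0]
contact_force: [0.4, -0.8, 0.0]
gripper_width: 44.9
grasp_force: 0.0
```

>>> {"method": "arm_command", "body": {"steps": [0, 0, 0.001, 0, 0, 0, 0.001, 0, 0, 0, 0, 0]}}

```text
clock: 27.05
position: [487.2, -62.6, 0.5]
ee_rot: [0.995, -0.104, -0.0, 0.0]
contact_force: [-0.3, -0.1, 0.4]
gripper_width: 45.1
grasp_force: 0.0
```

>>> {"method": "arm_command", "body": {"steps": [0, 0, 0.001, 0, 0, 0, 0.001, 0, 0, 0, 0, 0]}}

```text
clock: 27.42
position: [487.2, -62.6, -1.5]
ee_rot: [0.995, -0.104, -0.0, 0.0]
contact_force: [-0.0, 0.5, 0.5]
gripper_width: 45.0
grasp_force: 0.0
```

>>> {"method": "arm_command", "body": {"steps": [0, 0, 0.001, 0, 0, 0, 0.001, 0, 0, 0, 0, 0]}}

```text
clock: 27.8
position: [487.2, -62.6, -3.5]
ee_rot: [0.995, -0.104, -0.0, 0.0]
contact_force: [-0.0, 0.4, -0.6]
gripper_width: 45.2
grasp_force: 0.0
```

>>> {"method": "arm_command", "body": {"steps": [0, 0, 0, 0, 0, 0, 0, 0, 0, 0, 0, 0, 0, 0, 0, 0], "grip": 0.018}}

```text
clock: 28.3
position: [487.3, -62.6, -3.4]
ee_rot: [0.995, -0.104, -0.0, 0.0]
contact_force: [0.3, -0.8, 0.6]
gripper_width: 17.9
grasp_force: 0.0
```

The finger tips in w5 and w6, ranged against the known opening, end about 33 mm above the reported TCP. That explains all three results: the mount and pillar were held only near their tops, and the pads passed over the fork. I reopen and go lower in guarded steps.

>>> {"method": "arm_command", "body": {"steps": [0, 0, 0, 0, 0, 0, 0, 0, 0, 0, 0.004, 0, 0, 0, 0.004, 0, 0, 0, 0.003, 0, 0, 0, 0, 0], "grip": 0.048}}

```text
clock: 29.05
position: [487.0, -62.6, -14.8]
ee_rot: [0.995, -0.104, -0.0, 0.0]
contact_force: [0.2, -0.3, 1.5]
gripper_width: 47.7
grasp_force: 0.0
```

>>> {"method": "arm_command", "body": {"steps": [0, 0, 0.003, 0, 0, 0, 0.002, 0, 0, 0, 0, 0]}}

```text
clock: 29.42
position: [487.2, -62.6, -19.5]
ee_rot: [0.995, -0.104, -0.0, 0.0]
contact_force: [0.2, 1.2, -0.1]
gripper_width: 47.9
grasp_force: 0.0
```

>>> {"method": "arm_command", "body": {"steps": [0, 0, 0.002, 0, 0, 0, 0.002, 0, 0, 0, 0, 0]}}

```text
clock: 29.8
position: [487.1, -62.6, -23.6]
ee_rot: [0.995, -0.104, -0.0, 0.0]
contact_force: [-0.3, 0.3, -0.7]
gripper_width: 48.1
grasp_force: 0.0
```

>>> {"method": "arm_command", "body": {"steps": [0, 0, 0.002, 0, 0, 0, 0.002, 0, 0, 0, 0, 0]}}

```text
clock: 30.18
position: [487.1, -62.6, -27.6]
ee_rot: [0.995, -0.104, -0.0, 0.0]
contact_force: [-0.2, -0.1, -0.5]
gripper_width: 48.2
grasp_force: 0.0
```

>>> {"method": "arm_command", "body": {"steps": [0, 0, 0.001, 0, 0, 0, 0.001, 0, 0, 0, 0, 0]}}

```text
clock: 30.55
position: [487.2, -62.6, -29.4]
ee_rot: [0.995, -0.104, -0.0, 0.0]
contact_force: [-0.4, 0.5, -0.5]
gripper_width: 48.1
grasp_force: 0.0
```

>>> {"method": "arm_command", "body": {"steps": [0, 0, 0, 0, 0, 0, 0, 0, 0, 0, 0, 0], "grip": 0.018}}

```text
clock: 30.92
position: [487.3, -62.6, -29.0]
ee_rot: [0.995, -0.104, 0.0, 0.0]
contact_force: [-1.3, -0.8, 5.8]
gripper_width: 29.9
grasp_force: 59.6
```

The fork is held at 29.9 mm and 60 N. I carry it to the oblong cut-out.

>>> {"method": "arm_command", "body": {"steps": [0, 0, -0.015, 0, 0, 0, -0.03, 0, 0, 0, -0.035, -0.056, 0, 0, -0.01, -0.056, -0.004, 0.018, 0, 0, -0.006, 0.026, 0, 0, -0.007, 0.03, 0, 0, -0.007, 0.032, 0, 0, -0.007, 0.032, 0, 0, -0.007, 0.032, 0, 0, -0.007, 0.03, 0, 0, -0.0043, 0.0194, 0, 0, -0.003, 0.012, 0, 0, 0, 0, 0, 0, 0, 0, 0, 0, 0, 0, 0, 0], "grip": 0.0}}

```text
clock: 32.92
position: [413.1, -287.3, 60.6]
ee_rot: [0.999, -0.048, -0.0, -0.0]
contact_force: [0.9, -0.4, -0.5]
gripper_width: 30.0
grasp_force: 59.6
```

```bash
python3 - <<'E'
from h import *
go(412.7,-287.8,-26.5,-5.6)
s=read_state();print(s["gripper_width"],s["grasp_force"])
E
```

```text
at [ 413.1 -287.3   60.6] yaw -5.5 delta [-0.0003  0.0006  0.0871] roll 0.002 t 32.925 j6 1.76
30.02528484750174 59.58118379116058
```

>>> {"method": "arm_command", "body": {"steps": [0, 0.0005, 0.03, 0, 0, 0, 0.03, 0, 0, 0, 0.015, 0, 0, 0, 0.006, 0, 0, 0, 0.003, 0, 0, 0, 0.001, 0, 0, 0, 0, 0, 0, 0, 0, 0, 0, 0, 0, 0]}}

```text
clock: 34.05
position: [413.0, -288.4, -24.1]
ee_rot: [0.999, -0.048, 0.0, 0.0]
contact_force: [0.8, 0.8, -0.4]
gripper_width: 29.9
grasp_force: 59.6
```

>>> {"method": "arm_command", "body": {"steps": [0, 0, 0.001, 0, 0, 0, 0.001, 0, 0, 0, 0, 0]}}

```text
clock: 34.42
position: [412.7, -288.3, -26.5]
ee_rot: [0.999, -0.048, -0.0, -0.0]
contact_force: [-0.1, -0.1, -1.1]
gripper_width: 30.0
grasp_force: 59.6
```

>>> {"method": "arm_command", "body": {"steps": [0, 0, 0.001, 0, 0, 0, 0, 0, 0, 0, 0, 0]}}

```text
clock: 34.8
position: [412.9, -288.4, -27.0]
ee_rot: [0.999, -0.048, 0.0, 0.0]
contact_force: [-1.4, 0.3, 5.5]
gripper_width: 30.3
grasp_force: 60.2
```

>>> {"method": "arm_command", "body": {"steps": [0, 0, 0, 0, 0, 0, 0, 0, 0, 0, 0, 0, 0, 0, 0, 0, 0, 0, -0.01, 0, 0, 0, -0.03, 0, 0, 0, -0.04, 0, 0, 0, -0.04, 0, 0.012, -0.012, -0.02, 0, 0.025, -0.027, 0, 0, 0.03, -0.032, 0, 0, 0.03, -0.032, 0, 0, 0.03, -0.032, 0, 0, 0.02, -0.021, 0, 0, 0.01, -0.01, 0, 0, 0, 0, 0, 0, 0, 0, 0, 0], "grip": 0.085}}

```text
clock: 36.92
position: [584.2, -138.9, 112.7]
ee_rot: [0.999, -0.049, -0.0, -0.0]
contact_force: [-0.4, 0.2, 0.1]
gripper_width: 85.1
grasp_force: 0.0
```

```bash
python3 - <<'E'
from h import *
cal,im=look("w10")
g=(cv2.cvtColor(im,cv2.COLOR_BGR2GRAY)<60).astype(np.uint8);hsv=cv2.cvtColor(im,cv2.COLOR_BGR2HSV)
lens=((hsv[...,0]>75)&(hsv[...,0]<105)&(hsv[...,1]>30)&(hsv[...,2]>70)).astype(np.uint8)
for c in cv2.findContours(lens,0,1)[0]:
    if cv2.contourArea(c)>80:
        (u,v),r=cv2.minEnclosingCircle(c);print("lens",round(u),round(v),round(r),onz(cal,u,v,36).round(1))
g[:, :]=cv2.morphologyEx(g,cv2.MORPH_OPEN,np.ones((5,5)))
for c in cv2.findContours(g,0,1)[0]:
    if 250<cv2.contourArea(c)<20000:
        x,y,w,h=cv2.boundingRect(c);print("dark",x,y,w,h,"top",onz(cal,x+w/2,y+h/2,20).round(1)[:2])
go(585,-138,-18,-5.6)
E
```

```text
lens 256 187 15 [ 585.8 -136.7   36. ]
lens 169 78 10 [688.1 -73.   36. ]
dark 0 199 18 22 top [581.5 120.1]
dark 110 183 41 35 top [579.5  -7.2]
dark 227 154 59 63 top [ 582.8 -136.8]
dark 169 64 27 35 top [686.2 -79.9]
at [ 584.2 -139.   112.7] yaw -5.6 delta [ 0.0008 -0.0011  0.1307] roll -0.0 t 36.975 j6 1.44
```

The tube is at about (585,−137), with its lens at (256,187). I descend and grip.

>>> {"method": "arm_command", "body": {"steps": [0.001, -0.002, 0.03, 0, 0, 0, 0.035, 0, 0, 0, 0.035, 0, 0, 0, 0.02, 0, 0, 0, 0.008, 0, 0, 0, 0, 0, 0, 0, 0, 0]}}

```text
clock: 37.85
position: [587.1, -136.6, -14.2]
ee_rot: [0.999, -0.048, 0.001, 0.0]
contact_force: [-0.1, -0.0, -0.1]
gripper_width: 85.0
grasp_force: 0.0
```

>>> {"method": "arm_command", "body": {"steps": [0, 0, 0, 0, 0, 0, 0, 0, 0, 0, 0, 0, 0, 0, 0, 0], "grip": 0.03}}

```text
clock: 38.35
position: [587.3, -136.5, -14.0]
ee_rot: [0.999, -0.048, 0.001, 0.0]
contact_force: [0.5, 0.4, 5.4]
gripper_width: 54.1
grasp_force: 63.9
```

>>> {"method": "arm_command", "body": {"steps": [0, 0, -0.02, 0, 0, 0, -0.035, 0, 0, 0, -0.035, 0, -0.006, -0.015, -0.01, 0, -0.009, -0.027, 0, 0, -0.011, -0.033, 0, 0, -0.011, -0.033, 0, 0, -0.011, -0.033, 0, 0, -0.011, -0.033, 0, 0, -0.011, -0.033, 0, 0, -0.011, -0.033, 0, 0, -0.011, -0.033, 0, 0, -0.011, -0.033, 0, 0, -0.011, -0.033, 0, 0, -0.011, -0.033, 0, 0, -0.01, -0.03, 0, 0, -0.0055, -0.0155, 0, 0, -0.003, -0.0085, 0, 0, 0, 0, 0, 0, 0, 0, 0, 0], "grip": 0.0}}

```text
clock: 40.85
position: [484.6, 300.6, 84.5]
ee_rot: [0.999, -0.049, -0.0, 0.0]
contact_force: [-1.0, -0.4, -1.2]
gripper_width: 53.9
grasp_force: 63.5
```

```bash
python3 - <<'E'
from h import *
go(485.5,301.3,-11.5,-5.6)
s=read_state();print(s["gripper_width"],s["grasp_force"])
E
```

```text
at [484.6 300.6  84.5] yaw -5.6 delta [ 0.0008 -0.0009  0.096 ] roll -0.0 t 40.85 j6 0.63
53.87183156451805 63.45481038093567
```

>>> {"method": "arm_command", "body": {"steps": [0.002, -0.001, 0.03, 0, 0, 0, 0.03, 0, 0, 0, 0.02, 0, 0, 0, 0.009, 0, 0, 0, 0.004, 0, 0, 0, 0.001, 0, 0, 0, 0, 0, 0, 0, 0, 0, 0, 0, 0, 0]}}

```text
clock: 41.98
position: [486.8, 302.5, -9.0]
ee_rot: [0.999, -0.048, 0.0, -0.0]
contact_force: [-0.1, -0.3, -1.8]
gripper_width: 53.7
grasp_force: 63.5
```

>>> {"method": "arm_command", "body": {"steps": [0, 0, 0.001, 0, 0, 0, 0.001, 0, 0, 0, 0, 0]}}

```text
clock: 42.35
position: [486.7, 302.2, -11.6]
ee_rot: [0.999, -0.048, -0.0, 0.0]
contact_force: [0.6, -0.0, -1.0]
gripper_width: 53.8
grasp_force: 63.5
```

>>> {"method": "arm_command", "body": {"steps": [0, 0, 0.001, 0, 0, 0, 0, 0, 0, 0, 0, 0]}}

```text
clock: 42.72
position: [486.8, 302.4, -12.0]
ee_rot: [0.999, -0.048, 0.0, -0.0]
contact_force: [-0.6, -0.5, 3.5]
gripper_width: 54.1
grasp_force: 63.9
```

>>> {"method": "arm_command", "body": {"steps": [0, 0, 0, 0, 0, 0, 0, 0, 0, 0, 0, 0, 0, 0, 0, 0, 0, 0, -0.01, 0, 0, 0, -0.03, 0, 0, 0, -0.04, 0, 0, 0, -0.04, 0, 0.005, 0.015, 0, 0, 0.012, 0.03, 0, 0, 0.013, 0.033, 0, 0, 0.013, 0.033, 0, 0, 0.013, 0.033, 0, 0, 0.013, 0.033, 0, 0, 0.013, 0.033, 0, 0, 0.013, 0.033, 0, 0, 0.013, 0.031, 0, 0, 0.01, 0.024, 0, -0.12, 0, 0, 0, 0], "grip": 0.085}}

```text
clock: 45.1
position: [575.0, -7.6, 107.1]
ee_rot: [1.0, 0.01, -0.001, 0.0]
contact_force: [0.2, 0.5, -0.1]
gripper_width: 85.2
grasp_force: 0.0
```

>>> {"method": "arm_command", "body": {"steps": [0, 0, 0, -0.12, 0, 0, 0, -0.12, 0, 0, 0, 0, 0, 0, 0, 0]}}

```text
clock: 45.6
position: [575.1, -5.3, 107.5]
ee_rot: [0.991, 0.13, -0.0, -0.0]
contact_force: [-0.7, -0.1, 0.5]
gripper_width: 84.9
grasp_force: 0.0
```

```bash
python3 - <<'E'
from h import *
cal,im=look("w11")
go(580,-8,-18,15)
K=cal["camera_matrix"];T=np.linalg.inv(cal["cam_to_world"]);p=(T@[580,-8,40,1])[:3];p=(K@p/p[2])[:2];print("px",p.round())
x,y=map(int,p);print(x-50,y-60)
cv2.imwrite("pics/w11c.png",np.hstack([cv2.resize(im[y-60:y+40,x-50:x+50],(400,400),interpolation=cv2.INTER_CUBIC),cv2.resize(get_image("top")[:,:,::-1][140:280,70:210],(400,400),interpolation=cv2.INTER_CUBIC)]))
E
```

```text
at [575.2  -5.4 107.6] yaw 15.0 delta [0.004  0.0038 0.1256] roll 0.0 t 45.65 j6 1.56
px [263. 188.]
212 127
```

View pics/w11c.png

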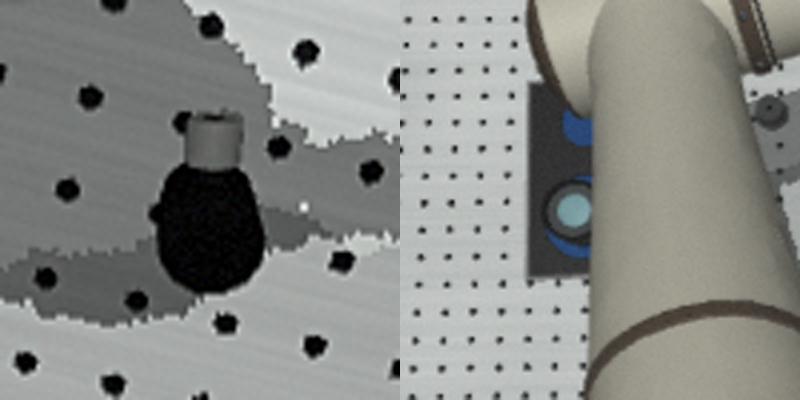

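The screw points up at (215,140) in the crop, along the tool's x, so a grip along y is clear of it. The holder top is centred near (212,240). On the right, the large tube stands in its cut-out at (573,210).

>>> {"method": "arm_command", "body": {"steps": [0.004, 0.005, 0.03, 0, 0, 0, 0.035, 0, 0, 0, 0.033, 0, 0, 0, 0.017, 0, 0, 0, 0.008, 0, 0, 0, 0, 0, 0, 0, 0, 0, 0, 0, 0, 0]}}

```text
clock: 46.7
position: [581.3, -9.3, -14.4]
ee_rot: [0.991, 0.131, 0.001, -0.0]
contact_force: [-0.3, 0.3, -0.2]
gripper_width: 85.0
grasp_force: 0.0
```

>>> {"method": "arm_command", "body": {"steps": [0, 0, 0, 0, 0, 0, 0, 0, 0, 0, 0, 0, 0, 0, 0, 0, 0, 0, 0, 0], "grip": 0.0}}

```text
clock: 47.32
position: [581.0, -9.5, -15.0]
ee_rot: [0.991, 0.131, 0.0, 0.0]
contact_force: [-0.6, 0.4, 2.6]
gripper_width: 23.1
grasp_force: 59.0
```

>>> {"method": "arm_command", "body": {"steps": [0, 0, -0.02, 0, 0, 0, -0.035, 0, 0, 0, -0.035, 0, 0.003, -0.013, -0.01, 0, 0.006, -0.026, 0, 0, 0.008, -0.033, 0, 0, 0.008, -0.033, 0, 0, 0.008, -0.033, 0, 0, 0.008, -0.033, 0, 0, 0.008, -0.033, 0, 0, 0.008, -0.033, 0, 0, 0.008, -0.033, 0, 0, 0.0058, -0.022, 0, 0, 0.004, -0.0128, 0, 0, 0, 0, 0, 0, 0, 0, 0, 0, 0, 0, 0, 0]}}

```text
clock: 49.45
position: [573.5, 303.2, 84.7]
ee_rot: [0.991, 0.131, -0.0, 0.0]
contact_force: [0.4, -0.1, -0.6]
gripper_width: 23.1
grasp_force: 58.9
```

```bash
python3 - <<'E'
from h import *
go(574.3,304.3,-12.5,15)
s=read_state();print(s["gripper_width"],s["grasp_force"])
E
```

```text
at [573.5 303.2  84.7] yaw 15.0 delta [ 0.001  -0.0008  0.0972] roll 0.0 t 49.45 j6 1.1
23.107774760422046 58.87275159358978
```

>>> {"method": "arm_command", "body": {"steps": [0.001, -0.001, 0.03, 0, 0, 0, 0.03, 0, 0, 0, 0.02, 0, 0, 0, 0.01, 0, 0, 0, 0.004, 0, 0, 0, 0.001, 0, 0, 0, 0, 0, 0, 0, 0, 0, 0, 0, 0, 0]}}

```text
clock: 50.58
position: [574.3, 305.6, -10.0]
ee_rot: [0.991, 0.131, 0.0, -0.0]
contact_force: [0.5, -0.2, -1.4]
gripper_width: 22.9
grasp_force: 58.9
```

>>> {"method": "arm_command", "body": {"steps": [0, 0, 0.001, 0, 0, 0, 0.001, 0, 0, 0, 0, 0]}}

```text
clock: 50.95
position: [574.1, 305.4, -12.6]
ee_rot: [0.991, 0.131, -0.0, 0.0]
contact_force: [0.3, -0.1, -1.5]
gripper_width: 23.4
grasp_force: 58.9
```

Now the last half-millimetre, then release, going up and clearing away for a final check.

>>> {"method": "arm_command", "body": {"steps": [0, 0, 0.0007, 0, 0, 0, 0, 0, 0, 0, 0, 0]}}

```text
clock: 51.32
position: [574.2, 305.5, -13.0]
ee_rot: [0.991, 0.131, 0.0, -0.0]
contact_force: [0.5, 0.1, 0.5]
gripper_width: 23.0
grasp_force: 59.0
```

>>> {"method": "arm_command", "body": {"steps": [0, 0, 0, 0, 0, 0, 0, 0, 0, 0, 0, 0, 0, 0, 0, 0, 0, 0, -0.01, 0, 0, 0, -0.03, 0, 0, 0, -0.04, 0, 0, 0, -0.05, 0, 0, 0, -0.05, 0, 0, -0.03, -0.02, 0, -0.01, -0.04, 0, 0, -0.01, -0.04, 0, 0, -0.01, -0.04, 0, 0, -0.01, -0.04, 0, 0, -0.01, -0.03, 0, 0, 0, 0, 0, 0], "grip": 0.085}}

```text
clock: 53.32
position: [467.2, 506.7, 187.3]
ee_rot: [0.991, 0.133, 0.0, -0.0]
contact_force: [0.1, 0.2, -0.4]
gripper_width: 84.8
grasp_force: 0.0
```

```bash
python3 - <<'E'
from h import *
a=get_image("scene")[:,:,::-1];b=get_image("top")[:,:,::-1]
z=lambda i,x,y,w,h:cv2.resize(i[y:y+h,x:x+w],(400,300),interpolation=cv2.INTER_CUBIC)
cv2.imwrite("pics/end.png",np.vstack([np.hstack([z(b,320,150,92,120),z(b,95,150,120,100)]),np.hstack([z(a,65,125,140,110),z(a,350,180,130,110)])]))
print(read_state()["clock"])
E
```

```text
53.425
```

The 14 views are spent, so I check the final state by numbers.

```bash
python3 - <<'E'
from h import *
H=dict(fork=(413,-288,12,(30,16)),mount=(502.2,-296.5,50,(14,24)),pillar=(577,-304,50,(12.5,12.5)),tube=(485.5,301.3,40,(28,28)),holder=(574.3,304.3,40,(12.5,12.5)))
for n in("top","scene"):
    im=get_image(n)[:,:,::-1].copy();cal=get_calibration(n);hsv=cv2.cvtColor(im,cv2.COLOR_BGR2HSV)
    blue=((hsv[...,0]>100)&(hsv[...,0]<125)&(hsv[...,1]>120)&(hsv[...,2]>40)).astype(np.uint8)*255
    K=cal["camera_matrix"];T=np.linalg.inv(cal["cam_to_world"])
    def pr(x,y,z):
        p=(T@[x,y,z,1])[:3];return (K@p/p[2])[:2]
    for k,(x,y,h,(a,b)) in H.items():
        R=dict(fork=(41,27),mount=(25,35),pillar=(25,25),tube=(39,39),holder=(23,23))[k];yw=np.radians(-5.6)
        ux,uy=np.array([np.cos(yw),np.sin(yw)]),np.array([-np.sin(yw),np.cos(yw)])
        # along +-x, +-y from the cut-out centre: mm of blue floor seen just inside the hole edge
        out=[]
        for d,r in((ux,R[0]),(-ux,R[0]),(uy,R[1]),(-uy,R[1])):
            L=[]
            for t in np.arange(0,r+3,0.5):
                u,v=pr(*(np.array([x,y])+d*t),2).round().astype(int)
                L.append(blue[v,u]>0)
            out.append(float(sum(L))*.5)
        print(n,k,"blue mm +x,-x,+y,-y",out,"nominal gap",R[0]-a,R[1]-b)
E
```

```text
top fork blue mm +x,-x,+y,-y [31.0, 27.5, 11.5, 10.5] nominal gap 11 11
top mount blue mm +x,-x,+y,-y [0.0, 11.0, 11.0, 0.0] nominal gap 11 11
top pillar blue mm +x,-x,+y,-y [8.5, 8.5, 11.0, 0.0] nominal gap 12.5 12.5
top tube blue mm +x,-x,+y,-y [8.0, 10.5, 0.0, 13.0] nominal gap 11 11
top holder blue mm +x,-x,+y,-y [8.0, 11.0, 0.0, 13.0] nominal gap 10.5 10.5
scene fork blue mm +x,-x,+y,-y [27.0, 7.5, 12.5, 5.0] nominal gap 11 11
scene mount blue mm +x,-x,+y,-y [9.0, 0.0, 14.0, 0.0] nominal gap 11 11
scene pillar blue mm +x,-x,+y,-y [11.0, 8.5, 10.5, 6.5] nominal gap 12.5 12.5
scene tube blue mm +x,-x,+y,-y [10.5, 0.0, 8.0, 12.0] nominal gap 11 11
scene holder blue mm +x,-x,+y,-y [9.5, 0.0, 0.0, 15.0] nominal gap 10.5 10.5
```

On every side not hidden by the part's own height, the blue gap is close to nominal, so all five parts sit inside their cut-outs. I hand the job in.

```bash
python3 -c "
from bench import *
print(job_done())"
```

```text
the job is handed in; nothing more can be done
None
```

I handed the job in at about 54 s with all five parts in their cut-outs; the last check was by measured gaps in the images, since my 14 picture views were used up. The short pillar and small lens tube were not touched, and the mirror mount was released roughly 2 mm above its floor.

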